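# Bring the dental cast to the front of the bench carousel

## Robot

A 6-joint arm with a two-finger parallel gripper is mounted at the origin on the work surface. World frame = base frame: x ahead of the robot, y to its left, z up, the work surface at z = 0. Lengths are in mm, angles in rad, forces in N, time in s.
With the tool pointing down it reaches from about 400 to 925 mm from the base axis. Payload 12.5 kg.
Tool frame: the origin (TCP) lies at the very end of the fingers, on their centre line; the grasp point (between the pads) lies 19 mm behind it (env.pinch_z is the distance from the TCP to the grasp point, in mm); x points along the fingers, y is the direction in which the jaws open and shut, and the axes are right-handed (so a half turn about x gives the same grasp; the last joint's range is limited). The gripper opens to 95 mm and grips with 3 to 60 N. Pads are 20 mm wide; open, the fingers measure 119 mm over their backs; the gripper's body (75 mm by 180 mm) begins 59 mm behind the grasp point.
Start: joints at [1.108, 0.491, 1.559, -0, 1.092, -0.106], TCP at [218.283, 585.661, 214.661] pointing down, gripper open.
Joint ranges: [-3.1, 3.1], [-0.84, 2.19], [0.05, 2.79], [-1.13, 4.28], [0.06, 2.93], [-2.69, 2.69]. Speed limits (rad/s): [2.22, 2.22, 2.79, 3.14, 3.14, 3.14].

## Interface

Orientations are given as a unit quaternion [x, y, z, w].
In Python, from bench import status, snapshot, env, masks_of, mark_of gives the robot as it stands.
- The arm moves only by the tool arm_command, never from a script. Its argument "steps" is a list of rows, each a list of 7 numbers: the turn, a rotation vector about the tool's x, y, z in degrees, then the shift along the tool's x, y, z in cm, then the gripper's target within -1 to 1 (fully open at 1, half-way at 0, shut at -1). A call has exactly 10 rows; each row shifts and turns the pose as measured when the row begins, along the tool's axes as they then stand; what a row does not reach is not made up. A row lasts 1/10 s, in which the tool goes at most 50 mm and 8.59 degrees, less where a joint would pass 70% of its speed; a pose out of reach is approached as far as the arm can. A call with a gripper value outside its range is refused whole. The fingers move at their own pace and stop on an object; "force" is the grip in N (left out, the last holds). Time passes only in rows, so rows that do not move let the fingers close, or fill a call up. It gives the time, the measured TCP pose, the force and the opening at its end, in the units of the state.
- status.sense(): the state, without advancing time (a new reading comes with each control period).
- snapshot(name): name is "side" or "top" or "wrist"; returns a dict with "image" (420x560x3 uint8, blue, green, red), "range_z" (420x560 float32, mm along the optical axis (not along the pixel's ray), 0 where there is no reading), "camera_matrix" (3x3 intrinsics, pixels), "distortion" ([k1, k2, p1, p2, k3] as OpenCV has them; the pictures are not rectified), "view" (4x4, takes a point from world to camera coordinates). Camera axes: x right, y up, looking along -z (the intrinsics and any distortion apply to the point x, -y, -z); pixel columns grow to the right and rows downward; lengths in mm; the calibration is good to about 2 mm. A picture is of the moment at which its call begins.
- env.close_job(): hands the job in, once; it reports no verdict.
Trained networks look in the newest picture that a camera, given by its name, has taken for a name from the list of things; names that differ only in an ending like _2 or _b are one class to them, and where a whole thing is asked for, a point or a joint stands for the part that bears it (a point fixed in the world has none). Each returns a list of dicts, best first, with "confidence" (0 to 1); they miss things now and then, are a little off and sometimes report something else, mostly with a low value. They report only what shows in the picture. A call takes as long as a camera call.
- masks_of(camera, name): "pixels" (420x560 bool, what is visible of it) and "bbox" ([left, top, right, bottom] in pixels, round what is visible of it).
- mark_of(camera, name): "location" ([column, row] in pixels: a listed point, or the origin of a listed thing).
The state is a dict: "t": time; "q": joint angles; "qd": joint speeds; "effort": joint torques, N m; "tcp_pos": TCP position; "ee_rot": TCP orientation; "ft_force": force on the tool from outside, world axes, zero at the start; "wrist_torque": the same for the moment, N m; "finger_gap": finger opening in mm.
Only numpy, scipy, OpenCV 4.12 (cv2) and the standard library are available. Lean on these libraries where they do the work, as an engineer would, in place of code of your own. Each camera call takes 0.05 s, during which the arm holds its last target. There are 200 camera calls.

## Task

On the dental bench a scalloped carousel tray stands on a low drawer unit: turn it, pushing it round gently by its rim with a fingertip, until the little stone cast with the horseshoe of teeth stands squarely at the front, in line with the middle of the drawer handle. Do not touch or lift anything that stands in the wells, do not turn it by the cap in the middle, and leave the other things on the bench where they are. Finish with the carousel at rest.

Things in the scene. Friction and masses are not known exactly. Their poses are not given: they have to be found in the camera images.
- plinth: fixed low drawer unit under the carousel, 300 x 300 mm and 50 mm high. Its front is the side with the drawer front and the steel bow handle (70 mm wide, standing 20 mm proud); origin on the bench under its centre, which is on the carousel's axis; its -x axis points out through the drawer front (towards the robot, turned up to about 22 degrees), z up
- carousel_center (a point): on the axis of the carousel, at rim height, 88 mm above the bench; turns with it. One grey plastic tray, 312 mm across, on a bearing on the plinth: six round open wells (outer radius 48, inner 44 mm), centres 108 mm from the axis at 0, 60, 120 ... degrees from this point's x axis, so the rim is scalloped like a six-petalled flower. Walls from 64 to 88 mm above the bench, well floors at 69
- carousel_notch (a point): point in one of the six notches of the rim (between two wells), at rim height, 131 mm from the axis, 30 degrees counter-clockwise from carousel_center's x axis; turns with the tray. The other notches follow every 60 degrees. An upright fingertip 36 mm across centred here just touches both neighbouring wells; the plinth's top lies 38 mm below this point
- carousel (a joint): turn of the carousel since the start of the episode, rad, counter-clockwise from above positive, no end stops. About 1 N at the rim (0.09 N m of friction) keeps it turning; it stays where it is left, and after a slow push coasts no more than a few degrees
- hub: low domed steel cap, 52 mm across, over the carousel's bearing, in the middle of the tray; top 90 mm above the bench
- cast_center (a point): the thing to bring to the front: centre of a small dental cast of one jaw in off-white stone, a flat D-shaped base 62 mm wide, 55 mm deep and 13 mm high with a horseshoe of teeth on it, 29 mm high overall. It stands loose in one of the wells (up to 10 mm of play each way) and may be turned any way about the vertical
- die_block_center (a point): centre of a loose die block in the same off-white stone: rectangular, 46 x 34 mm, 20 mm high with one stump and two small teeth in a row on it, 38 mm high overall; in another well
- powder_jar_center (a point): centre of a loose white plastic jar with a ribbed screw lid, 58 mm across, 36 mm high; in another well
- dropper_center (a point): centre of a loose small amber glass bottle with a black dropper cap, 32 mm across, 45 mm high; in another well
- dappen_center (a point): centre of a loose thick-walled glass dappen dish (open cup on a foot), 46 mm across, 28 mm high; in another well
- bur_block_center (a point): centre of a loose round aluminium block, 54 mm across, with nine upright burs, 40 mm high overall; in another well
- flask: closed black denture flask with three bolted bosses, about 120 mm across, 64 mm high, loose on the bench beside the plinth; origin under its centre
- mixing_bowl: grey mixing bowl, 116 mm across, 60 mm high, loose on the bench beside the plinth; origin under its centre
- spatula: spatula with a wooden handle lying on the bench, loose, 205 mm long; origin in its middle on the bench

How it is judged:
By the outcome, as a careful person would: the job done as asked, in the order asked, and still so for the second after the job is handed in, with the robot touching nothing.
It also fails if it takes over 61 s, if anything falls off the work surface, if the arm or the gripper's body presses on something with over 40 N, if the wrist force passes 120 N, or if a joint passes its speed limit or range.

## Working session

There is one attempt and no reset: what is moved stays moved. The work goes in short steps, Python scripts to look and compute and a tool call to move; the robot and the scene stay as the last step left them, time stands still between calls to the robot, and variables do not carry over. Pictures are saved under pics/ and viewed, about 8 in all and at most 12, crops included, and the job is handed in when it is done.

Besides the shell and the picture viewer there is one more tool, called after "Call:" as name(argument=value, ...) on one line, values as JSON. arm_command: Moves the arm, as the interface text tells. Its arguments: {"type":"object","properties":{"steps":{"type":"array","items":{"type":"array","items":{"type":"number"}}},"force":{"type":"number"}},"required":["steps"]}

```bash
mkdir -p pics
cat > h.py <<'E'
import numpy as np, cv2
from bench import status, snapshot, env, masks_of, mark_of
def ray(s,px):
    K=np.array(s["camera_matrix"],float);d=np.array(s["distortion"],float)
    u=cv2.undistortPoints(np.array([[px]],float),K,d)[0,0]
    V=np.array(s["view"]);R=V[:3,:3];t=V[:3,3]
    return -R.T@t, R.T@np.array([u[0],-u[1],-1.])
def at_z(s,px,z):
    o,d=ray(s,px);return o+d*(z-o[2])/d[2]
def by_range(s,px):
    c,r=int(round(px[0])),int(round(px[1]));p=s["range_z"][max(r-2,0):r+3,max(c-2,0):c+3];p=p[p>0]
    if not len(p): return None
    o,d=ray(s,px);return o+d*np.median(p)
E
python3 - <<'E'
from h import *
np.set_printoptions(precision=1,suppress=True)
print(status.sense())
Z=dict(plinth=0,carousel_center=88,carousel_notch=88,hub=90,cast_center=83,die_block_center=88,powder_jar_center=87,dropper_center=91,dappen_center=83,bur_block_center=89,flask=0,mixing_bowl=0,spatula=0)
for cam in ["top","side"]:
    s=snapshot(cam);cv2.imwrite(f"pics/{cam}0.png",s["image"])
    for n,z in Z.items():
        for m in mark_of(cam,n)[:2]:
            print(cam,n,round(m["confidence"],2),np.array(m["location"]),at_z(s,m["location"],z),by_range(s,m["location"]))
E
```

```text
{'t': 0.0, 'q': array([ 1.1,  0.5,  1.6, -0. ,  1.1, -0.1]), 'qd': array([ 0., -0.,  0.,  0., -0.,  0.]), 'effort': array([ -0. , -61.3, -25.8,   0.1,   0. ,  -0. ]), 'tcp_pos': array([218.2, 585.4, 214.1]), 'ee_rot': array([ 0.1,  0.7, -0.1,  0.7]), 'ft_force': array([ 0.1, -0.3, -0.3]), 'wrist_torque': array([ 0.1, -0. ,  0. ]), 'finger_gap': 94.67888181747743}
top plinth 0.6 [233.2 201.2] [573.9 146.3   0. ] [565.8 138.8  89. ]
top carousel_center 0.69 [235.2 200.3] [568.7 132.2  88. ] [568.6 132.2  88.8]
top carousel_notch 0.79 [206.6 173.7] [660.1 225.3  88. ] [666.  230.8  49. ]
top hub 0.69 [231.6 198.8] [573.8 143.8  90. ] [574.  144.   88.3]
top cast_center 0.76 [227.1 170.6] [669.2 157.4  83. ] [669.7 157.7  80.1]
top die_block_center 0.57 [209.6 225.7] [487.2 218.5  88. ] [487.  217.9  92.4]
top die_block_center 0.25 [225.3 171.6] [665.3 163.   88. ] [666.4 163.7  80.8]
top powder_jar_center 0.82 [239.1 234.5] [455.5 122.1  87. ] [455.2 120.8 105.7]
top dropper_center 0.61 [255.6 179.4] [635.8  63.   91. ] [633.6  62.4 107.3]
top dappen_center 0.45 [200.7 190.4] [605.5 246
[... 1101 characters left out ...]
454.7 130.3 105. ]
side dropper_center 0.51 [239.5 206.2] [631.2  64.9  91. ] [628.7  68.   94.8]
side dappen_center 0.68 [252.3 271.2] [496.1 212.6  83. ] [489.4 221.6  96.9]
side dappen_center 0.56 [204.9 257.7] [608.2 235.1  83. ] [608.3 235.   82.9]
side bur_block_center 0.57 [279.5 214.1] [533.7  36.5  89. ] [533.7  36.4  88.9]
side flask 0.57 [205.5 403.4] [434.5 476.3   0. ] [413.3 493.5  56.9]
side flask 0.47 [253.2 270.5] [535.5 156.2   0. ] [487.9 220.3  98.8]
side mixing_bowl 0.95 [399. 154.] [ 402.4 -450.6    0. ] [186.1 385.7 640.6]
side spatula 0.84 [319.5 134.3] [ 659.5 -417.1    0. ] [ 658.7 -415.4    1.3]
side spatula 0.6 [287.4 245.3] [506.2  45.    0. ] [458.9 125.7 105. ]
```

View pics/top0.png

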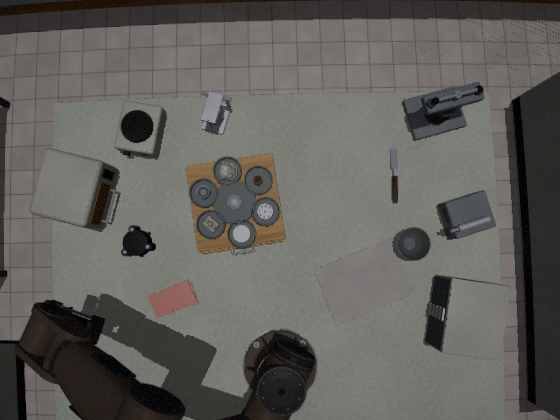

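View pics/side0.png

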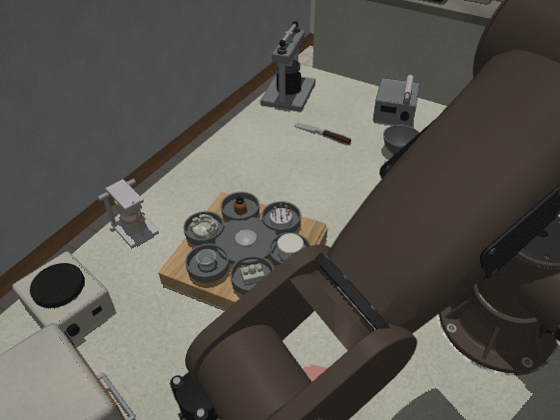

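Both pictures show the cast in the back well (top px 227,171). The powder jar is at the front, near the handle (px 243,251). The cast needs about half a turn. Next I'll fit the axis, plinth yaw and well phase from the depth.

```bash
cat > fit.py <<'E'
from h import *
from scipy.optimize import least_squares
def cloud(s):
    K=np.array(s["camera_matrix"],float);d=np.array(s["distortion"],float)
    r,c=np.nonzero(s["range_z"]>0);u=cv2.undistortPoints(np.c_[c,r].astype(float)[:,None],K,d)[:,0]
    V=np.array(s["view"]);z=s["range_z"][r,c].astype(float)
    P=np.c_[u[:,0]*z,-u[:,1]*z,-z];return (P-V[:3,3])@V[:3,:3]
def plinth(P):
    m=(np.abs(P[:,0]-570)<220)&(np.abs(P[:,1]-140)<220)&(P[:,2]>40)&(P[:,2]<125)
    Q=P[m];(c,wh,a)=cv2.minAreaRect(Q[Q[:,2]<60][:,:2].astype(np.float32));return Q,c,wh,a
def phase(Q,c):
    # tray model: tall points lie within union of wells r<=48 at 108 ; phase mod 60
    T=Q[(Q[:,2]>78)&(Q[:,2]<95)][:,:2];
    L=Q[(Q[:,2]<57)][:,:2]
    best=None
    ph=np.radians(np.arange(0,60,.5));res=[]
    for p in ph:
        w=np.array(c)+108*np.c_[np.cos(p+np.arange(6)*np.pi/3),np.sin(p+np.arange(6)*np.pi/3)]
        f=lambda X:np.linalg.norm(X[:,None]-w[None],axis=2).min(1)
        rT=np.linalg.norm(T-c,axis=1);o=T[rT>110];
        res.append(np.clip(f(o)-48,0,15).sum()+np.clip(48-f(L),0,15).sum())
    return np.degrees(ph[np.argmin(res)]),min(res)
E
python3 - <<'E'
from fit import *
for cam in ["top","side"]:
    s=snapshot(cam);P=cloud(s);Q,c,wh,a=plinth(P);print(cam,len(Q),c,wh,a)
    if cam=="top":
        for cc in [c,(571,140)]: print(phase(Q,cc))
        from scipy.optimize import minimize
        g=[(phase(Q,(x,y))[1],x,y,phase(Q,(x,y))[0]) for x in range(562,582,2) for y in range(130,152,2)];print(sorted(g)[:5])
        im=cv2.resize(s["image"][140:270,170:300],None,fx=5,fy=5,interpolation=cv2.INTER_CUBIC);cv2.imwrite("pics/crop0.png",im)
    h=[m for m in masks_of(cam,"hub")[:1]]
    for m in h:
        r,cc=np.nonzero(m["pixels"]);print("hub mask",m["confidence"],at_z(s,(cc.mean(),r.mean()),89))
    for m in masks_of(cam,"cast_center")[:1]:
        r,cc=np.nonzero(m["pixels"]);print("cast mask",m["confidence"],at_z(s,(cc.mean(),r.mean()),83))
E
```

```text
top 7837 (564.9224853515625, 137.2870635986328) (303.4774169921875, 301.7467956542969) 7.305307865142822
(np.float64(11.5), np.float64(202.97121239542642))
(np.float64(11.5), np.float64(412.5338347386837))
[(np.float64(94.95804301728127), 568, 138, np.float64(11.5)), (np.float64(116.53467457685491), 566, 138, np.float64(11.5)), (np.float64(152.29981654936626), 568, 136, np.float64(11.5)), (np.float64(187.36586652860697), 566, 136, np.float64(11.5)), (np.float64(193.47333812128656), 568, 140, np.float64(11.5))]
hub mask 0.58 [566.16078055 135.9641159   89.        ]
cast mask 0.59 [669.58795132 155.17713106  83.        ]
side 10654 (564.177001953125, 138.10018920898438) (303.7121887207031, 301.4082336425781) 7.283095836639404
hub mask 0.85 [562.64353677 142.26345263  89.        ]
cast mask 0.78 [670.15923931 157.42104678  83.        ]
```

View pics/crop0.png

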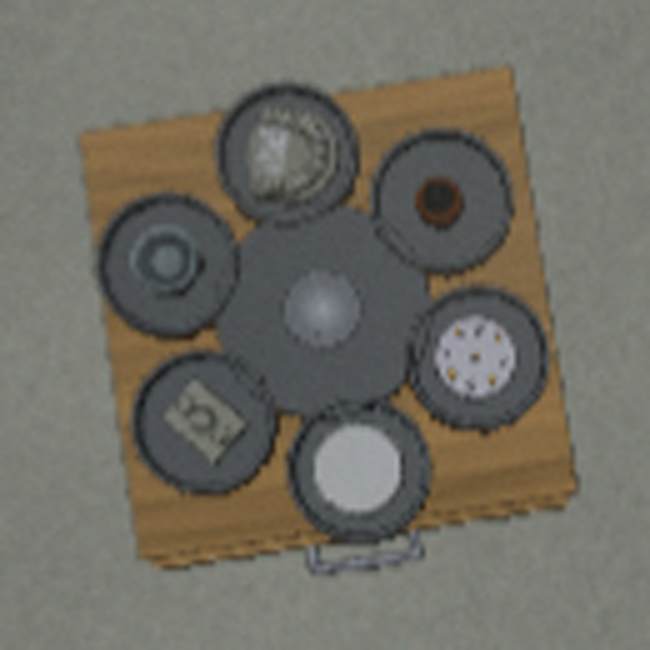

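Top and side agree:
- **Axis:** about (565.5, 137.8).
- **Plinth yaw:** 7.3°, so the front is at 187.3°.
- **Wells:** at 11.5° + 60k, with the cast in the 11.5° well.

The turn needed is +176° counter-clockwise. I'll push in the notch at 101.5°, going round by the front, with the fingers closed.

```bash
cat > mv.py <<'E'
from h import *
from scipy.spatial.transform import Rotation as R
C=np.array([565.5,137.8])
def notch(a,r=131): a=np.radians(a);return C+r*np.array([np.cos(a),np.sin(a)])
def steps(W):
    "tool-frame shifts in cm for successive world waypoints"
    s=status.sense();r=R.from_quat(s["ee_rot"]);p=np.vstack([s["tcp_pos"],W])
    print("tool axes\n",r.as_matrix().round(3),"t",s["t"],"tcp",s["tcp_pos"].round(1),"ft",s["ft_force"].round(1))
    print(r.inv().apply(np.diff(p,axis=0)).round(1).__truediv__(10).round(2).tolist())
def arc(a0,a1,n=10,z=68,r=131): return [np.r_[notch(a,r),z] for a in np.linspace(a0,a1,n+1)[1:]]
E
python3 - <<'E'
from mv import *
p=status.sense()["tcp_pos"];g=np.r_[notch(101.5),160]
steps([p+(g-p)*k/10 for k in range(1,11)])
E
```

```text
tool axes
 [[ 0.     0.349  0.937]
 [ 0.     0.937 -0.349]
 [-1.     0.    -0.   ]] t 1.7 tcp [218.3 585.7 214.7] ft [-0.4 -0.   0.1]
[[0.55, -1.87, 4.12], [0.55, -1.87, 4.12], [0.55, -1.87, 4.12], [0.55, -1.87, 4.12], [0.55, -1.87, 4.12], [0.55, -1.87, 4.12], [0.55, -1.87, 4.12], [0.55, -1.87, 4.12], [0.55, -1.87, 4.12], [0.55, -1.87, 4.12]]
```

Call:
arm_command(steps=[[0, 0, 0, 0.5, -1.9, 4.1, -1], [0, 0, 0, 0.5, -1.9, 4.1, -1], [0, 0, 0, 0.5, -1.9, 4.1, -1], [0, 0, 0, 0.5, -1.9, 4.1, -1], [0, 0, 0, 0.5, -1.9, 4.1, -1], [0, 0, 0, 0.5, -1.9, 4.1, -1], [0, 0, 0, 0.5, -1.9, 4.1, -1], [0, 0, 0, 0.5, -1.9, 4.1, -1], [0, 0, 0, 0.5, -1.9, 4.1, -1], [0, 0, 0, 0.5, -1.9, 4.1, -1]], force=10)

```text
t: 2.7
tcp_pos: [545.1, 257.5, 163.8]
ee_rot: [0.124, 0.696, -0.121, 0.697]
ft_force: [0.1, -0.0, 0.6]
finger_gap: 20.6
```

Run:
```python
from mv import *
p=status.sense()["tcp_pos"];g=np.r_[notch(101.5),160]
print(status.sense()["finger_gap"])
steps([g,np.r_[notch(101.5),68]])
```

```text
20.591678537526338
tool axes
 [[ 0.003  0.341  0.94 ]
 [ 0.004  0.94  -0.341]
 [-1.     0.005  0.001]] t 2.7 tcp [545.1 257.5 163.8] ft [ 0.1 -0.   0.6]
[[0.39, 0.61, -0.84], [9.2, -0.04, -0.01]]
```

Call:
arm_command(steps=[[0, 0, 0, 0.4, 0.6, -0.8, -1], [0, 0, 0, 0, 0, 0, -1], [0, 0, 0, 0, 0, 0, -1], [0, 0, 0, 0, 0, 0, -1], [0, 0, 0, 0, 0, 0, -1], [0, 0, 0, 0, 0, 0, -1], [0, 0, 0, 0, 0, 0, -1], [0, 0, 0, 0, 0, 0, -1], [0, 0, 0, 0, 0, 0, -1], [0, 0, 0, 0, 0, 0, -1]])

```text
t: 3.7
tcp_pos: [541.5, 264.4, 160.1]
ee_rot: [0.124, 0.695, -0.121, 0.698]
ft_force: [0.1, -0.5, 0.0]
finger_gap: 0.3
```

Run:
```python
from mv import *
print(status.sense()["finger_gap"])
steps([np.r_[notch(101.5),160],np.r_[notch(101.5),68]])
s=snapshot("side");cv2.imwrite("pics/s1.png",cv2.resize(s["image"][150:350,120:380],None,fx=3,fy=3))
```

```text
0.2761107474933904
tool axes
 [[ 0.004  0.342  0.94 ]
 [ 0.004  0.94  -0.342]
 [-1.     0.005  0.003]] t 3.7 tcp [541.5 264.4 160.1] ft [ 0.1 -0.5  0. ]
[[0.01, 0.1, -0.26], [9.2, -0.05, -0.03]]
```

View pics/s1.png

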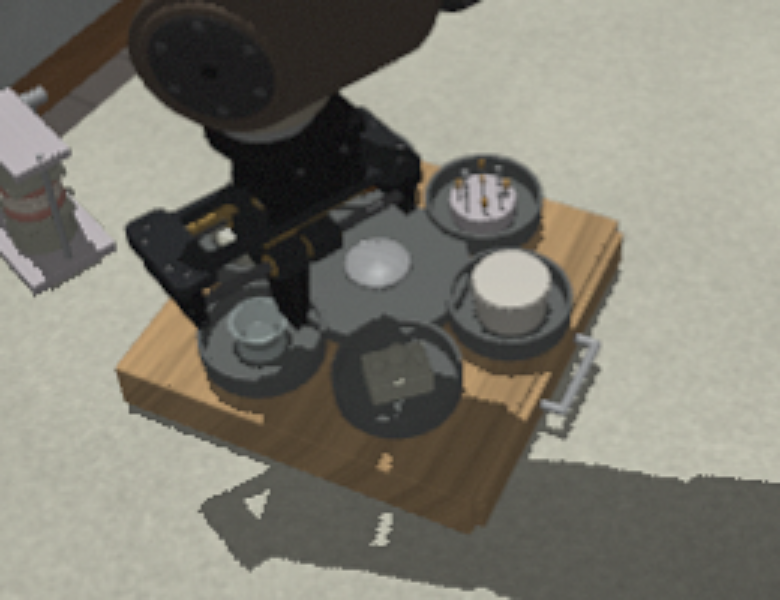

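The closed fingers (px 300,315) stand above the notch between the dappen and die-block wells. I'll correct by 3 mm and go down.

Call:
arm_command(steps=[[0, 0, 0, 0, 0.1, -0.3, -1], [0, 0, 0, 0, 0, 0, -1], [0, 0, 0, 1.5, 0, 0, -1], [0, 0, 0, 1.5, 0, 0, -1], [0, 0, 0, 1.5, 0, 0, -1], [0, 0, 0, 1.5, 0, 0, -1], [0, 0, 0, 1.5, 0, 0, -1], [0, 0, 0, 1.4, 0, 0, -1], [0, 0, 0, 0, 0, 0, -1], [0, 0, 0, 0, 0, 0, -1]])

```text
t: 4.75
tcp_pos: [539.8, 267.2, 68.6]
ee_rot: [0.125, 0.694, -0.121, 0.698]
ft_force: [-0.1, -0.7, -0.9]
finger_gap: 0.5
```

Run:
```python
from mv import *
p=status.sense()["tcp_pos"][:2]-C;print(np.hypot(*p),np.degrees(np.arctan2(p[1],p[0])))
steps(arc(101.5,121.5))
```

```text
131.97110101703376 101.2330089778264
tool axes
 [[ 0.006  0.342  0.94 ]
 [ 0.005  0.94  -0.342]
 [-1.     0.007  0.004]] t 4.75 tcp [539.8 267.2  68.6] ft [-0.1 -0.7 -0.9]
[[0.06, -0.36, -0.39], [-0.0, -0.26, -0.38], [-0.0, -0.27, -0.37], [-0.0, -0.28, -0.36], [-0.0, -0.3, -0.35], [-0.0, -0.31, -0.34], [-0.0, -0.32, -0.33], [-0.0, -0.33, -0.31], [-0.0, -0.34, -0.3], [-0.0, -0.35, -0.29]]
```

Call:
arm_command(steps=[[0, 0, 0, 0, -0.3, -0.4, -1], [0, 0, 0, 0, -0.3, -0.4, -1], [0, 0, 0, 0, -0.3, -0.4, -1], [0, 0, 0, 0, -0.3, -0.4, -1], [0, 0, 0, 0, -0.3, -0.4, -1], [0, 0, 0, 0, -0.3, -0.4, -1], [0, 0, 0, 0, -0.35, -0.35, -1], [0, 0, 0, 0, -0.35, -0.35, -1], [0, 0, 0, 0, -0.35, -0.3, -1], [0, 0, 0, 0, -0.35, -0.3, -1]])

```text
t: 5.75
tcp_pos: [491.4, 249.0, 70.8]
ee_rot: [0.126, 0.693, -0.12, 0.7]
ft_force: [0.4, 0.9, -0.3]
finger_gap: 0.4
```

```bash
cat > nx.py <<'E'
from mv import *
import sys
p=status.sense()["tcp_pos"][:2]-C;a=np.degrees(np.arctan2(p[1],p[0]))%360;print(np.hypot(*p),a)
steps(arc(a,a+float(sys.argv[1])))
E
python3 nx.py 24
```

```text
133.6507462399119 123.66295998565846
tool axes
 [[ 0.011  0.342  0.94 ]
 [ 0.007  0.94  -0.342]
 [-1.     0.01   0.008]] t 5.75 tcp [491.4 249.   70.8] ft [ 0.4  0.9 -0.3]
[[0.28, -0.61, -0.1], [-0.01, -0.46, -0.3], [-0.01, -0.47, -0.28], [-0.01, -0.48, -0.26], [-0.01, -0.5, -0.24], [-0.01, -0.5, -0.22], [-0.01, -0.51, -0.19], [-0.01, -0.52, -0.17], [-0.01, -0.53, -0.15], [-0.01, -0.53, -0.13]]
```

Call:
arm_command(steps=[[0, 0, 0, 0.15, -0.55, -0.2, -1], [0, 0, 0, 0.1, -0.5, -0.3, -1], [0, 0, 0, 0, -0.5, -0.3, -1], [0, 0, 0, 0.05, -0.5, -0.3, -1], [0, 0, 0, 0, -0.5, -0.25, -1], [0, 0, 0, 0.05, -0.5, -0.2, -1], [0, 0, 0, 0, -0.5, -0.2, -1], [0, 0, 0, 0.05, -0.5, -0.2, -1], [0, 0, 0, 0, -0.5, -0.15, -1], [0, 0, 0, 0.05, -0.5, -0.15, -1]])

```text
t: 6.75
tcp_pos: [449.6, 205.8, 65.3]
ee_rot: [0.126, 0.693, -0.12, 0.7]
ft_force: [0.6, 0.9, 0.0]
finger_gap: 0.4
```

```bash
python3 nx.py 24
```

```text
134.35110085991482 149.5818764229799
tool axes
 [[ 0.012  0.342  0.94 ]
 [ 0.007  0.94  -0.342]
 [-1.     0.01   0.009]] t 6.75 tcp [449.6 205.8  65.3] ft [0.6 0.9 0. ]
[[-0.27, -0.6, 0.24], [-0.01, -0.54, -0.07], [-0.01, -0.55, -0.04], [-0.01, -0.55, -0.02], [-0.01, -0.55, 0.0], [-0.01, -0.55, 0.03], [-0.01, -0.55, 0.05], [-0.0, -0.54, 0.07], [-0.0, -0.54, 0.1], [-0.0, -0.54, 0.12]]
```

Call:
arm_command(steps=[[0, 0, 0, -0.15, -0.55, 0.15, -1], [0, 0, 0, -0.1, -0.55, 0.0, -1], [0, 0, 0, 0, -0.55, 0.0, -1], [0, 0, 0, 0, -0.55, 0.0, -1], [0, 0, 0, 0, -0.55, 0.0, -1], [0, 0, 0, 0, -0.55, 0.05, -1], [0, 0, 0, 0, -0.55, 0.05, -1], [0, 0, 0, 0, -0.55, 0.1, -1], [0, 0, 0, 0, -0.55, 0.1, -1], [0, 0, 0, 0, -0.55, 0.15, -1]])

```text
t: 7.75
tcp_pos: [434.9, 147.2, 67.4]
ee_rot: [0.126, 0.693, -0.12, 0.7]
ft_force: [-0.6, 0.5, 0.1]
finger_gap: 0.5
```

```bash
python3 nx.py 24
```

```text
130.9333738059598 175.86412320314363
tool axes
 [[ 0.011  0.342  0.94 ]
 [ 0.007  0.94  -0.342]
 [-1.     0.01   0.008]] t 7.75 tcp [434.9 147.2  67.4] ft [-0.6  0.5  0.1]
[[-0.06, -0.53, 0.16], [-0.0, -0.52, 0.18], [-0.0, -0.51, 0.2], [-0.0, -0.5, 0.23], [-0.0, -0.49, 0.25], [-0.0, -0.48, 0.27], [-0.0, -0.47, 0.29], [-0.0, -0.46, 0.31], [-0.0, -0.44, 0.32], [-0.0, -0.43, 0.34]]
```

Call:
arm_command(steps=[[0, 0, 0, -0.05, -0.55, 0.15, -1], [0, 0, 0, 0, -0.5, 0.15, -1], [0, 0, 0, 0, -0.5, 0.2, -1], [0, 0, 0, 0, -0.5, 0.2, -1], [0, 0, 0, 0, -0.5, 0.25, -1], [0, 0, 0, 0, -0.5, 0.25, -1], [0, 0, 0, 0, -0.45, 0.3, -1], [0, 0, 0, 0, -0.45, 0.3, -1], [0, 0, 0, 0, -0.45, 0.3, -1], [0, 0, 0, 0, -0.45, 0.35, -1]])

```text
t: 8.75
tcp_pos: [441.5, 88.3, 67.6]
ee_rot: [0.126, 0.693, -0.12, 0.7]
ft_force: [0.1, 0.9, -0.0]
finger_gap: 0.5
```

```bash
python3 nx.py 24
```

```text
133.54674148232633 201.76754904844364
tool axes
 [[ 0.01   0.342  0.94 ]
 [ 0.007  0.94  -0.342]
 [-1.     0.01   0.007]] t 8.75 tcp [441.5  88.3  67.6] ft [ 0.1  0.9 -0. ]
[[-0.04, -0.23, 0.56], [-0.0, -0.39, 0.39], [-0.0, -0.37, 0.41], [-0.0, -0.35, 0.42], [0.0, -0.33, 0.44], [0.0, -0.31, 0.45], [0.0, -0.3, 0.46], [0.0, -0.28, 0.47], [0.0, -0.26, 0.49], [0.0, -0.24, 0.5]]
```

Call:
arm_command(steps=[[0, 0, 0, -0.05, -0.3, 0.5, -1], [0, 0, 0, 0, -0.35, 0.45, -1], [0, 0, 0, 0, -0.35, 0.4, -1], [0, 0, 0, 0, -0.35, 0.4, -1], [0, 0, 0, 0, -0.35, 0.45, -1], [0, 0, 0, 0, -0.3, 0.45, -1], [0, 0, 0, 0, -0.3, 0.45, -1], [0, 0, 0, 0, -0.25, 0.45, -1], [0, 0, 0, 0, -0.25, 0.5, -1], [0, 0, 0, 0, -0.2, 0.5, -1]])

```text
t: 9.75
tcp_pos: [476.5, 40.3, 68.0]
ee_rot: [0.126, 0.693, -0.12, 0.699]
ft_force: [0.1, 1.2, -0.7]
finger_gap: 0.4
```

```bash
python3 nx.py 24
python3 - <<'E'
from fit import *
s=snapshot("top");Q,c,wh,a=plinth(cloud(s));print(phase(Q,(566,138)))
for n in ["cast_center","die_block_center","dropper_center"]:
  for m in mark_of("top",n)[:1]:
    p=at_z(s,m["location"],85)[:2]-(566,138);print(n,m["confidence"],np.hypot(*p),np.degrees(np.arctan2(p[1],p[0])))
cv2.imwrite("pics/t2.png",cv2.resize(s["image"][140:270,170:300],None,fx=4,fy=4))
E
```

```text
132.04770551744647 227.59540448135283
tool axes
 [[ 0.009  0.342  0.94 ]
 [ 0.006  0.94  -0.342]
 [-1.     0.009  0.007]] t 9.75 tcp [476.5  40.3  68. ] ft [ 0.1  1.2 -0.7]
[[0.0, -0.1, 0.55], [0.0, -0.18, 0.52], [0.0, -0.15, 0.53], [0.0, -0.13, 0.53], [0.0, -0.11, 0.54], [0.0, -0.09, 0.54], [0.0, -0.06, 0.54], [0.0, -0.04, 0.55], [0.0, -0.02, 0.55], [0.0, 0.0, 0.55]]
(np.float64(14.500000000000002), np.float64(95.19217469044139))
cast_center 0.56 108.48859205904711 135.0719434740699
die_block_center 0.44 101.84553503062102 -107.84557663627359
dropper_center 0.56 115.00326521745188 73.1626239333774
```

View pics/t2.png

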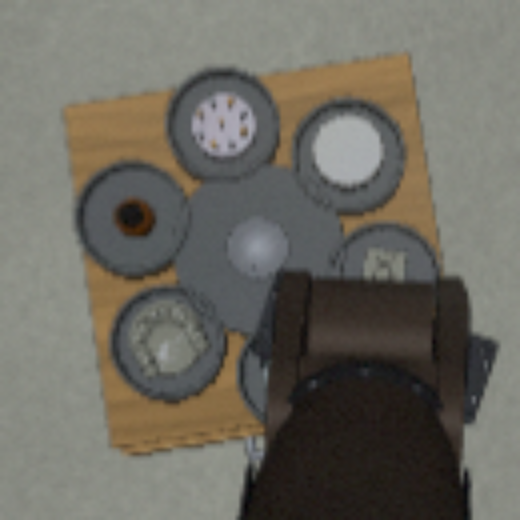

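The cast is now front-left (px 165,345) with its well at 134.5°, so 53° remains. Everything is still in its well, and the push is about 1 N.

Call:
arm_command(steps=[[0, 0, 0, 0, -0.15, 0.55, -1], [0, 0, 0, 0, -0.2, 0.5, -1], [0, 0, 0, 0, -0.15, 0.55, -1], [0, 0, 0, 0, -0.15, 0.55, -1], [0, 0, 0, 0, -0.1, 0.55, -1], [0, 0, 0, 0, -0.1, 0.55, -1], [0, 0, 0, 0, -0.05, 0.55, -1], [0, 0, 0, 0, -0.05, 0.55, -1], [0, 0, 0, 0, 0, 0.55, -1], [0, 0, 0, 0, 0, 0.55, -1]])

```text
t: 10.95
tcp_pos: [527.4, 11.1, 68.1]
ee_rot: [0.126, 0.694, -0.12, 0.699]
ft_force: [-0.0, 0.3, 0.1]
finger_gap: 0.2
```

```bash
python3 nx.py 20
python3 - <<'E'
from fit import *
s=snapshot("top");Q,c,wh,a=plinth(cloud(s));print(phase(Q,(566,138)))
E
```

```text
132.34901506990647 253.25508370455776
tool axes
 [[ 0.008  0.342  0.94 ]
 [ 0.007  0.94  -0.342]
 [-1.     0.009  0.005]] t 10.95 tcp [527.4  11.1  68.1] ft [-0.   0.3  0.1]
[[0.01, 0.17, 0.45], [0.0, 0.05, 0.45], [0.0, 0.07, 0.45], [0.0, 0.08, 0.45], [0.0, 0.1, 0.45], [0.0, 0.11, 0.44], [0.0, 0.13, 0.44], [0.0, 0.14, 0.43], [0.0, 0.16, 0.43], [0.0, 0.17, 0.42]]
(np.float64(41.0), np.float64(80.16422199072959))
```

Call:
arm_command(steps=[[0, 0, 0, 0, 0.1, 0.45, -1], [0, 0, 0, 0, 0.1, 0.45, -1], [0, 0, 0, 0, 0.1, 0.45, -1], [0, 0, 0, 0, 0.1, 0.45, -1], [0, 0, 0, 0, 0.1, 0.45, -1], [0, 0, 0, 0, 0.1, 0.4, -1], [0, 0, 0, 0, 0.1, 0.35, -1], [0, 0, 0, 0, 0.1, 0.3, -1], [0, 0, 0, 0, 0.1, 0.2, -1], [0, 0, 0, 0, 0, 0, -1]])

```text
t: 12.0
tcp_pos: [567.5, 7.1, 68.3]
ee_rot: [0.125, 0.694, -0.12, 0.699]
ft_force: [0.0, 0.2, -0.5]
finger_gap: 0.5
```

```bash
cat > ck.py <<'E'
from fit import *
s=snapshot("top");Q,c,wh,a=plinth(cloud(s));print("plinth",c,a,"phase",phase(Q,(566,138)),phase(Q,c))
for n in ["cast_center"]:
  for m in mark_of("top",n)[:1]:
    p=at_z(s,m["location"],85)[:2]-(566,138);print(n,m["confidence"],np.hypot(*p),np.degrees(np.arctan2(p[1],p[0]))%360)
cv2.imwrite("pics/ck.png",cv2.resize(s["image"][140:270,170:300],None,fx=5,fy=5))
E
python3 nx.py 8; python3 ck.py
```

```text
130.74075208515742 270.8823397899315
tool axes
 [[ 0.009  0.342  0.94 ]
 [ 0.006  0.94  -0.342]
 [-1.     0.009  0.006]] t 12.0 tcp [567.5   7.1  68.3] ft [ 0.   0.2 -0.5]
[[0.03, 0.04, 0.18], [0.0, 0.07, 0.17], [0.0, 0.07, 0.17], [0.0, 0.07, 0.17], [0.0, 0.08, 0.17], [0.0, 0.08, 0.17], [0.0, 0.08, 0.16], [0.0, 0.08, 0.16], [0.0, 0.08, 0.16], [0.0, 0.09, 0.16]]
plinth (565.27880859375, 137.03314208984375) 7.575735092163086 phase (np.float64(59.00000000000001), np.float64(64.26433072470668)) (np.float64(59.00000000000001), np.float64(104.91684631025115))
cast_center 0.82 108.30851294084434 173.68711233734822
```

Call:
arm_command(steps=[[0, 0, 0, 0, 0.1, 0.2, -1], [0, 0, 0, 0, 0.05, 0.2, -1], [0, 0, 0, 0, 0.1, 0.2, -1], [0, 0, 0, 0, 0.05, 0.2, -1], [0, 0, 0, 0, 0.1, 0.2, -1], [0, 0, 0, 0, 0.1, 0.2, -1], [0, 0, 0, 0, 0.1, 0.15, -1], [0, 0, 0, 0, 0.05, 0.15, -1], [0, 0, 0, 0, 0.05, 0.1, -1], [0, 0, 0, 0, 0, 0, -1]])

```text
t: 13.1
tcp_pos: [585.8, 8.4, 68.4]
ee_rot: [0.125, 0.694, -0.12, 0.699]
ft_force: [-0.8, -1.0, -0.1]
finger_gap: 0.7
```

```bash
python3 nx.py 8; python3 ck.py
```

```text
131.01021695103915 278.8935742048524
tool axes
 [[ 0.008  0.342  0.94 ]
 [ 0.007  0.94  -0.342]
 [-1.     0.009  0.005]] t 13.1 tcp [585.8   8.4  68.4] ft [-0.8 -1.  -0.1]
[[0.04, 0.09, 0.16], [0.0, 0.09, 0.16], [0.0, 0.09, 0.16], [0.0, 0.1, 0.16], [0.0, 0.1, 0.15], [0.0, 0.1, 0.15], [0.0, 0.1, 0.15], [0.0, 0.1, 0.15], [0.0, 0.11, 0.15], [0.0, 0.11, 0.15]]
plinth (565.2455444335938, 136.87826538085938) 7.72441291809082 phase (np.float64(6.5), np.float64(49.90030909495261)) (np.float64(6.5), np.float64(93.71915531919636))
cast_center 0.71 120.79262223165915 186.88884073516675
```

View pics/ck.png

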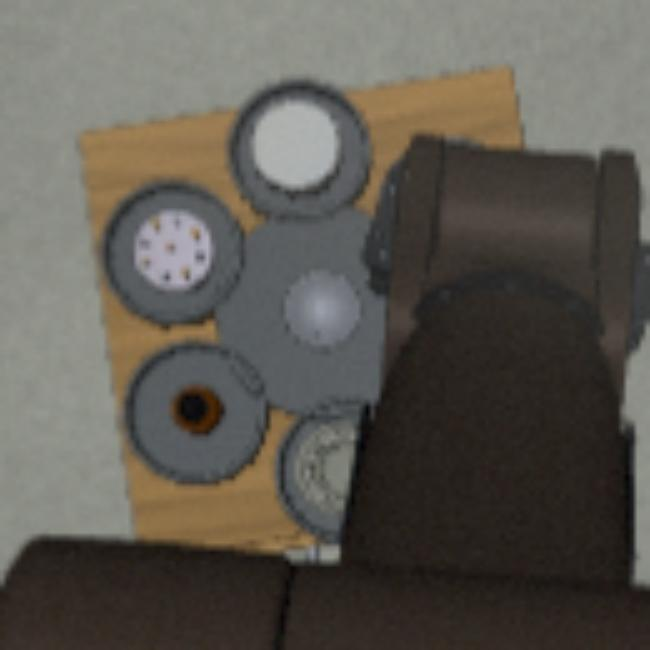

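The cast well is at 186.5° against a target of 187.3°, with the cast (px 325,470) in line with the handle. I'll ease the finger back and out, lift, and check unobstructed.

Call:
arm_command(steps=[[0, 0, 0, 0, -0.1, -0.2, -1], [0, 0, 0, 0, 0, 0, -1], [0, 0, 0, 0, -0.3, 0.15, -1], [0, 0, 0, 0, -0.3, 0.15, -1], [0, 0, 0, -1, 0, 0, -1], [0, 0, 0, -2, 0, 0, -1], [0, 0, 0, -2, 0, 0, -1], [0, 0, 0, -2, 0, 0, -1], [0, 0, 0, -2, 0, 0, -1], [0, 0, 0, -2, 0, 0, -1]])

```text
t: 14.2
tcp_pos: [582.2, -0.6, 183.4]
ee_rot: [0.126, 0.695, -0.12, 0.698]
ft_force: [0.8, -0.7, 0.1]
finger_gap: 0.5
```

Run:
```python
from mv import *
p=status.sense()["tcp_pos"];g=np.array([480,-200,250.])
steps([p+(g-p)*k/10 for k in range(1,11)][:2])
```

```text
tool axes
 [[ 0.005  0.343  0.939]
 [ 0.007  0.939 -0.343]
 [-1.     0.008  0.002]] t 14.2 tcp [582.2  -0.6 183.4] ft [ 0.8 -0.7  0.1]
[[-0.68, -2.22, -0.28], [-0.68, -2.22, -0.28]]
```

Call:
arm_command(steps=[[0, 0, 0, -0.7, -3, -0.3, -1], [0, 0, 0, -0.7, -3, -0.3, -1], [0, 0, 0, -0.7, -3, -0.3, -1], [0, 0, 0, -0.7, -3, -0.3, -1], [0, 0, 0, -0.7, -3, -0.3, -1], [0, 0, 0, -0.7, -3, -0.3, -1], [0, 0, 0, -0.7, -3, -0.3, -1], [0, 0, 0, -0.7, -3, -0.3, -1], [0, 0, 0, -0.7, -3, -0.3, -1], [0, 0, 0, 0, 0, 0, -1]])

```text
t: 15.2
tcp_pos: [459.7, -254.5, 257.8]
ee_rot: [0.124, 0.691, -0.121, 0.702]
ft_force: [0.8, -0.0, 0.7]
finger_gap: 0.5
```

```bash
python3 ck.py; python3 ck.py
python3 - <<'E'
from h import *
C=np.array([566,138])
for cam in ["top","side"]:
    s=snapshot(cam)
    for m in masks_of(cam,"cast_center")[:1]:
        r,cc=np.nonzero(m["pixels"]);p=at_z(s,(cc.mean(),r.mean()),83)[:2]-C;print(cam,"cast",m["confidence"],np.hypot(*p),np.degrees(np.arctan2(p[1],p[0]))%360)
    for n,z in dict(flask=0,mixing_bowl=0,spatula=0,carousel_notch=88,cast_center=83).items():
        for m in mark_of(cam,n)[:1]:
            q=at_z(s,m["location"],z);p=q[:2]-C;print(cam,n,m["confidence"],q.round(),np.degrees(np.arctan2(p[1],p[0]))%360)
E
```

```text
plinth (565.3492431640625, 137.35601806640625) 7.243813514709473 phase (np.float64(7.0), np.float64(146.40659732784357)) (np.float64(7.0), np.float64(193.68025196358383))
cast_center 0.72 112.60207271913076 184.79204314555417
plinth (565.2498168945312, 137.15029907226562) 7.164737701416016 phase (np.float64(7.0), np.float64(121.41271795619423)) (np.float64(7.0), np.float64(184.31749319649856))
cast_center 0.72 112.43056974130826 185.47744891646187
top cast 0.6 107.20025356655228 186.73212771367636
top flask 0.91 [447. 475.   0.] 109.3704358009779
top mixing_bowl 0.64 [ 404. -464.    0.] 254.89180269732032
top spatula 0.85 [ 642. -433.    0.] 277.5558878838142
top carousel_notch 0.81 [462.  61.  88.] 216.39650897917107
top cast_center 0.84 [452. 130.  83.] 183.78814152846704
side cast 0.65 107.87882889926469 184.54161161720816
side flask 0.88 [443. 477.   0.] 109.97341084604776
side mixing_bowl 0.68 [ 403. -455.    0.] 254.63965784043376
side spatula 0.59 [ 655. -408.    0.] 279.2536424322353
side carousel_notch 0.51 [570. 135.  88.] 322.4772953099708
side cast_center 0.73 [451. 125.  83.] 186.6822448678627
```

View pics/ck.png

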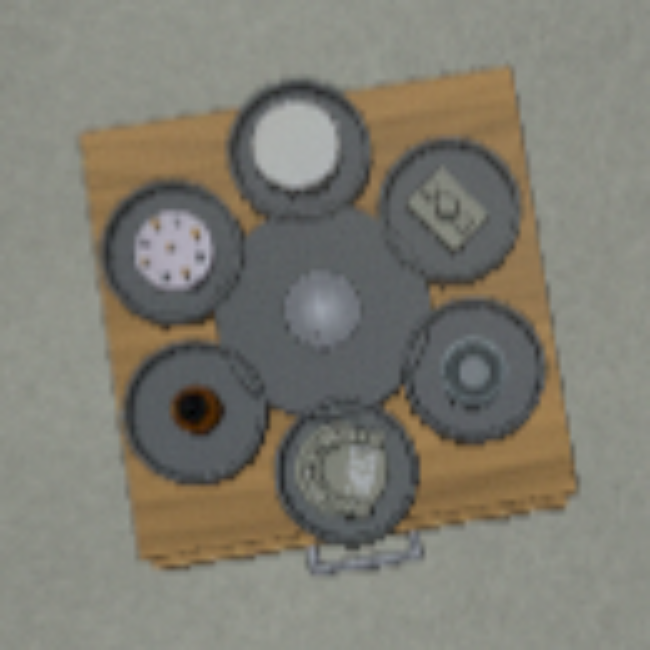

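```bash
python3 -c "
from bench import env
print(env.close_job())"
```

```text
the job is handed in; nothing more can be done
None
```

I turned the carousel about 176° counter-clockwise with the closed fingertips in one rim notch, and the cast now stands at the front in line with the drawer handle. The push was about 1 N, the fingers are lifted clear and well away, and I handed the job in after about 15 s on the robot's clock.

**Last checks (arm clear of the tray):**
- **Alignment:** the cast's well is at 187.0° and the drawer front at 187.2°.
- **The cast itself:** the camera readings range from 183.8° to 186.7°. That scatter is within its play in the well.
- **At rest:** two pictures in a row gave the same tray angle.
- **Wells:** all six things are still in their wells and were not touched.
- **Bench:** the flask reads where it did at the start, within a few mm. The bowl is within about 5 mm and the spatula within about 12 mm; the arm never came near either, so I put those differences down to detector noise.

**Disagreements:** one low-confidence notch reading from the side camera landed on the hub. I ignored it because it could not be right.

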